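Load a painted test coupon under the spring clip of an inspection stand

TASK

Load the blue painted test coupon into the inspection stand: press the clip's yellow thumb plate down with one fingertip so that its jaw lifts, and while holding it down push the coupon along its channel with the other fingertip, beneath the raised jaw, until it is fully home against the stop. Only then let the clip come down on the coupon, so that the jaw never drags over the fresh paint, and move the hand clear. The coupon is only pushed, never lifted or tipped, and everything else on the bench stays where it is.

Things in the scene. Friction and masses are not known exactly. Their poses are not given: they have to be found in the camera images.
- stand: Inspection stand, fixed to the bench: grey cast base 200 x 190 x 18 mm carrying a steel stage and a spring clip. Origin at the centre of its underside, on the bench; x runs along the channel towards the stop (roughly away from the robot), y to the left, z up. All 'stand' numbers below are mm in this frame.
- stage (a point): Middle of the stage surface, at stand (0, 0, 34). The stage runs x -95 to +65, y -28 to +28. Two guide strips 5 mm high, with inner faces at y -21.5 and +21.5 and 6.5 mm thick, form the coupon's channel, open at the -x end.
- stop (a point): Middle of the stop's front face at stage height, at stand (55, 0, 34). The dark stop bar is 56 mm wide and 12 mm high above the stage. When the coupon is home its origin is at stand x +25.
- shaft (a point): Point on the clip's shaft, at stand (0, 34, 40). The shaft is 6 mm thick, parallel to x, just left of the stage, carried by two lugs at stand x -97 and +57 (6 mm thick, y +29 to +43, tops at 45). The clip rocks about it: thumb plate on its left, jaw on its right over the channel.
- column (a point): Top of the loupe column at stand (78, -72, 150): 16 mm thick with a 26 mm head and a knob behind it, fixed, at the stand's back right corner. Its loupe, 68 mm across, is swung aside to about stand (95, -192), 128 to 146 mm above the bench. Keep clear.
- coupon: Flat steel test coupon painted blue, 60 (x) x 40 (y) x 8 mm, about 0.15 kg; origin at the centre of its underside. It lies on the stage in the channel, x along the stand's x, 30 to 55 mm short of the stop, its front edge 6 to 31 mm short of the jaw. Push its rear (-x) edge; the guides keep it straight.
- clip (a joint): Turn of the spring clip in rad: 0 at rest, jaw 2 mm above the stage and blocking the coupon; grows as the thumb plate is pressed; hard limit 0.5. Spring 0.16 Nm/rad, preload 0.056 Nm: about 6 to 8 N on the plate at 0.4. The jaw clears the coupon by 1 mm at 0.30, 3.3 mm at 0.40, 5.5 mm at 0.50. It reads about 0.25 with the jaw resting on the coupon.
- thumb_top (a point): Middle of the top face of the clip's yellow thumb plate, at rest at stand (-40, 53.5, 45.4), moves with the clip. The plate is smooth, 104 mm long (stand x -92 to +12), 28 mm wide (y +40 to +68); a fingertip may slide along it. At rest it slopes up to the left by 0.42 rad, outer edge 51 mm high; at clip 0.42 it is level, 37 mm above the bench: 3 mm over the stage, 5 mm below the coupon's top.
- jaw (a point): Lowest middle point of the clip's jaw, at rest at stand (40, 10, 36). The jaw is a black round bar 8 mm thick and 18 mm long along the channel, stand x +31 to +49, over the left half of the channel; its steel arm above it reaches 53 mm above the bench at rest.
- spare_green: Bystander: the same coupon in green, 60 x 40 x 8 mm, lying on the stand's base right of the stage (its top 26 mm above the bench). Leave it there. Origin at the centre of its underside.
- enamel_tin: Bystander: enamel tin, 62 mm across, 60 mm high, on the bench right of the stand. Origin at the centre of its underside.
- paint_brush: Bystander: paint brush about 190 mm long lying on the bench left of the stand. Origin under its middle.
- spray_blue: Bystander: blue spray can, 66 mm across, 200 mm high, beyond the stand. Origin at the centre of its underside.
- spray_silver: Bystander: silver spray can, 56 mm across, 160 mm high, beyond the stand. Origin at the centre of its underside.
- thinner_jar: Bystander: glass jar with an orange cap, 68 mm across, 85 mm high, beyond the stand. Origin at the centre of its underside.
- brake_band: Bystander: black brake band, a ring 176 mm across and 32 mm high, lying on newspaper at the back right. Origin at the centre of its underside.
- can_cap: Bystander: red spray-can cap, 62 mm across, 34 mm high, on the bench at the left. Origin at the centre of its underside.
There are look-alikes about, which are no part of the job. There is more than one size of the coupon; the one meant has the size given above.

How it is judged:
On the way, in this order (a step that is already met when the one before it is completed fails the run):
1. the clip is held open by a fingertip on its thumb plate, with the coupon still outside the jaw (value of joint clip above 0.27 rad and contact force between the fingers and clip above 1 N and x of coupon in the frame of stand below 0.004 m), for 0.1 s.
2. the coupon is pushed home against the stop while the clip is still held open (value of joint clip above 0.27 rad and contact force between the fingers and clip above 0.5 N and x of coupon in the frame of stand above 0.0225 m), for 0.1 s.
At the end, for the whole second after the job is handed in: The coupon lies flat in the channel at most 2.5 mm short of the stop, at rest, and the released clip's jaw presses on it (more than 1 N, clip between 0.2 and 0.3 rad) (x of coupon in the frame of stand above 0.0225 m and z of coupon in the frame of stand between 0.032 and 0.036 m and angle between the x axis of coupon and the x axis of stand, either way round below 0.08 rad and angle between coupon's own z axis and vertical below 0.05 rad and value of joint clip between 0.2 and 0.3 rad and contact force between clip and coupon above 1 N and linear speed of coupon below 0.01 m/s); the robot touches nothing.
It fails at once if the coupon is lifted off the stage or tipped (z of coupon in the frame of stand above 0.04 m or angle between coupon's own z axis and vertical above 0.15 rad).
It fails at once if the jaw drags on the paint while the coupon is only part of the way in (more than 1.5 N) (contact force between clip and coupon above 1.5 N and x of coupon in the frame of stand between 0.006 and 0.019 m).
It fails at once if a bystander is moved more than 20 mm (distance of any of spare_green, enamel_tin, paint_brush, spray_blue, spray_silver, thinner_jar, brake_band, can_cap from where it was at the start of the episode above 0.02 m).
It also fails if it takes over 43 s, if anything falls off the work surface, if the arm or the gripper's body presses on something with over 40 N, if the wrist force passes 120 N, or if a joint passes its speed limit or range.

ROBOT

A 6-joint arm with a two-finger parallel gripper is mounted at the origin on the work surface. World frame = base frame: x ahead of the robot, y to its left, z up, the work surface at z = 0. Lengths are in m, angles in rad, forces in N, time in s.
With the tool pointing down it reaches from about 0.375 to 0.825 m from the base axis. Payload 5.5 kg.
Tool frame: the origin (TCP) lies on the mounting face of the last link; the fingertips stand 173 mm ahead of it and the grasp point (between the pads) lies 155 mm ahead of it; z points along the fingers, y is the line along which they close (so a half turn about z gives the same grasp; the last joint's range is limited). The gripper opens to 85 mm and grips with 20 to 120 N. Pads are 22 mm wide; open, the fingers measure 114 mm over their backs; the gripper's body (76 mm by 85 mm) begins 54 mm behind the grasp point. The pads swing forward as they close: fully open they stand 13 mm farther back than shut.
Start: joints at [1.285, 0.314, -0.047, 1.21, 0, 1.571], TCP at [0.169, 0.576, 0.405] pointing down, gripper open.
Joint ranges: [-2.67, 2.67], [-0.69, 1.73], [-1.03, 1.25], [-2.08, 2.16], [-1.42, 1.45], [-3.14, 3.14]. Speed limits (rad/s): [2.39, 2.39, 3.01, 3.14, 3.14, 3.14].

INTERFACE

Orientations are given as a rotation vector (axis times angle).
In Python, from bench import status, vision, workorder gives the robot as it stands.
- The arm moves only by the tool apply_moves, never from a script. Its argument "plan" is a list of rows, each a list of 4 numbers: the shift along the tool's x, y, z in mm, then the turn about the tool's z in degrees. A call has 1 to 10 rows; each row is the pose to reach, as a shift and turn from the pose commanded when the call began, along the tool's axes at that moment; what a row does not reach only later rows make up. A row lasts 1/10 s, in which the tool goes at most 50 mm and 8.59 degrees, less where a joint would pass 70% of its speed; a pose out of reach is approached as far as the arm can. A call with a gripper value outside its range is refused whole. "grip" is the finger opening in mm, from 0 to 85.4, set as the call begins (left out, the last holds). The fingers move at their own pace and stop on an object; the grip force is fixed at half the most. Time passes only in rows, so rows that repeat a pose let the fingers close. It gives the time, the measured TCP pose, the force, the opening and the grip force at its end, in the units of the state.
- status.observe(): the state, without advancing time (a new reading comes with each control period).
- vision.snapshot(name): name is "side" or "top"; returns the picture (384x512x3 uint8, blue, green, red); there is no depth.
- vision.camera_params(name): a dict with "camera_matrix" (3x3 intrinsics, pixels), "distortion" ([k1, k2, p1, p2, k3] as OpenCV has them; the pictures are not rectified), "R" (3x3) and "t" (3): a world point X has camera coordinates R X + t. Camera axes: x right, y down, z forward; pixel columns grow to the right and rows downward; lengths in m; the calibration is good to about 2 mm. A picture is of the moment at which its call begins. camera_params takes no time and is no camera call.
- workorder.job_done(): hands the job in; it is judged then, once.
The state is a dict: "time_s": time; "joints": joint angles; "joint_velocities": joint speeds; "tau": joint torques, N m; "position": TCP position; "orientation": TCP orientation; "force": force on the tool from outside, world axes, zero at the start; "ft_torque": the same for the moment, N m; "opening": opening from 0.0 (shut) to 1.0 (fully open); "grip_force": force on a finger pad.
Only numpy, scipy, OpenCV 4.12 (cv2) and the standard library are available. Lean on these libraries where they do the work, as an engineer would, in place of code of your own. Each camera call takes 0.05 s, during which the arm holds its last target. There are 200 camera calls.

## Working session

There is one attempt and no reset: what is moved stays moved. The work goes in short steps, Python scripts to look and compute and a tool call to move; the robot and the scene stay as the last step left them, time stands still between calls to the robot, and variables do not carry over. Pictures are saved under pics/ and viewed, at most 10 in all, crops included, and the job is handed in when it is done.

Besides the shell and the picture viewer there is one more tool, called after "Call:" as name([rows], argument=value, ...), one row to a line, values as JSON. apply_moves: Moves the arm, as the interface text tells. Its arguments: {"type":"object","properties":{"plan":{"type":"array"},"grip":{"type":"number"}},"required":["plan"]}

```bash
mkdir -p pics; ls
python3 - <<'E'
from bench import status, vision
import cv2,json,numpy as np
s=status.observe()
print({k:np.round(v,3).tolist() for k,v in s.items()})
for n in("side","top"):
    cv2.imwrite(f"pics/{n}0.png",vision.snapshot(n))
    print(n,{k:np.round(v,4).tolist() for k,v in vision.camera_params(n).items()})
E
```

```text
pics
{'time_s': 0.0, 'joints': [1.285, 0.314, -0.048, 1.21, 0.0, 1.571], 'joint_velocities': [-0.0, -0.0, 0.0, -0.0, -0.0, -0.001], 'tau': [-0.002, -53.959, 33.975, 0.019, -0.0, 0.0], 'position': [0.169, 0.575, 0.404], 'orientation': [-0.447, -3.109, 0.003], 'force': [0.66, 0.659, -0.062], 'ft_torque': [-0.012, 0.019, -0.002], 'grip_force': 0.0, 'opening': 1.0}
side {'camera_matrix': [[367.8397, 0.0, 263.0683], [0.0, 367.8397, 190.7356], [0.0, 0.0, 1.0]], 'distortion': [0.0172, 0.0, 0.0, 0.0, 0.0], 'R': [[0.7273, -0.6862, -0.0139], [-0.4702, -0.4834, -0.7384], [0.5, 0.5436, -0.6742]], 't': [-0.4124, 0.3509, 0.8855]}
top {'camera_matrix': [[425.9832, 0.0, 257.252], [0.0, 425.9832, 194.9774], [0.0, 0.0, 1.0]], 'distortion': [0.0439, 0.0, 0.0, 0.0, 0.0], 'R': [[0.0057, -1.0, 0.0024], [-0.9909, -0.006, -0.1344], [0.1344, -0.0016, -0.9909]], 't': [-0.0072, 0.5787, 1.279]}
```

View pics/top0.png

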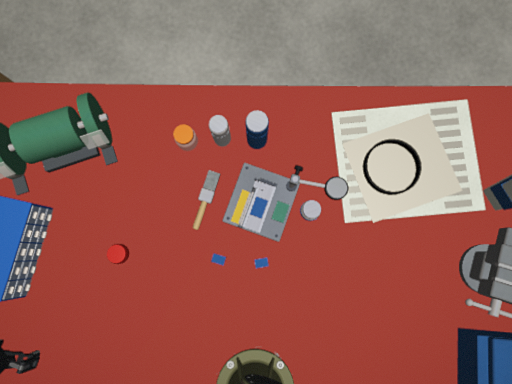

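View pics/side0.png

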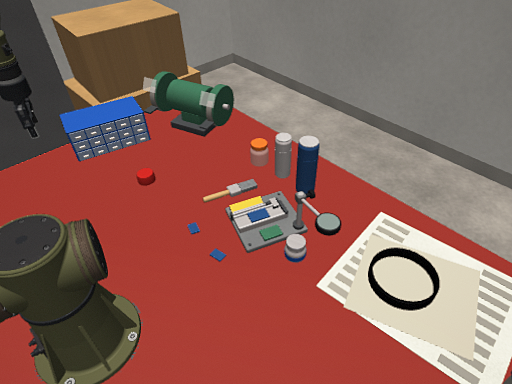

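Top view: the stand is around (262,203), with the yellow plate at (241,206). The blue things that could be mistaken for the coupon are the piece in the channel at (259,207), the small bench chips at (218,259) and (262,263), and the cabinet and spray can. I choose the piece at (259,207), and a close crop will check it.

```bash
python3 - <<'E'
import cv2,numpy as np
t=cv2.imread("pics/top0.png")[155:275,205:325]; s=cv2.imread("pics/side0.png")[180:270,220:320]
a=cv2.resize(t,None,fx=5,fy=5,interpolation=cv2.INTER_CUBIC)
cv2.imwrite("pics/crop_t.png",a)
E
cat > h.py <<'E'
import cv2,numpy as np
from bench import vision
C={n:{k:np.array(v) for k,v in vision.camera_params(n).items()} for n in("side","top")}
def ray(n,uv):
    c=C[n];p=cv2.undistortPoints(np.array(uv,float).reshape(-1,1,2),c["camera_matrix"],c["distortion"]).reshape(-1,2)
    d=np.c_[p,np.ones(len(p))]@c["R"]; return -c["R"].T@c["t"],d
def plane(n,uv,z):
    o,d=ray(n,uv); return (o+d*((z-o[2])/d[:,2])[:,None])[:,:2]
def proj(n,X):
    c=C[n];return cv2.projectPoints(np.array(X,float).reshape(-1,1,3),cv2.Rodrigues(c["R"])[0],c["t"],c["camera_matrix"],c["distortion"])[0].reshape(-1,2)
def mask(im,lo,hi,box):
    m=cv2.inRange(cv2.cvtColor(im,cv2.COLOR_BGR2HSV),lo,hi);k=np.zeros_like(m);x0,y0,x1,y1=box;k[y0:y1,x0:x1]=m[y0:y1,x0:x1]
    cs=cv2.findContours(k,cv2.RETR_EXTERNAL,cv2.CHAIN_APPROX_NONE)[0]
    return max(cs,key=cv2.contourArea)
E
python3 - <<'E'
from h import *
t=cv2.imread("pics/top0.png");s=cv2.imread("pics/side0.png")
for n,im,box in(("top",t,(205,155,305,245)),("side",s,(220,180,310,255))):
    for nm,lo,hi,z in(("blue",(100,100,60),(125,255,255),.042),("yellow",(20,120,120),(35,255,255),.0454),("green",(60,60,40),(95,255,255),.026),("grey",(0,0,60),(179,70,255),.018)):
        c=mask(im,lo,hi,box)
        P=plane(n,c.reshape(-1,2),z)*1000
        print(n,nm,cv2.contourArea(c),np.round(cv2.minAreaRect(c)[0],1),np.round([np.r_[x] for x in [cv2.minAreaRect(P.astype(np.float32))[0],cv2.minAreaRect(P.astype(np.float32))[1]]],1).tolist(),round(cv2.minAreaRect(P.astype(np.float32))[2],1))
        if nm=="grey":print(np.round(cv2.boxPoints(cv2.minAreaRect(P.astype(np.float32))),1).tolist())
E
```

```text
top blue 198.0 [258.4 207. ] [[541.2, -7.7], [37.2, 56.8]] 69.7
top yellow 205.5 [239.6 206.2] [[543.2, 50.0], [22.4, 102.8]] 70.4
top green 210.0 [279.9 211.5] [[529.3, -74.5], [39.2, 58.5]] 71.5
top grey 3756.0 [263.7 199.4] [[568.5, -25.1], [202.4, 217.9]] 70.4
[[431.8999938964844, -83.9000015258789], [637.0999755859375, -157.10000610351562], [705.0999755859375, 33.599998474121094], [499.79998779296875, 106.80000305175781]]
side blue 157.0 [257.9 214.7] [[536.5, -10.4], [38.8, 58.7]] 70.6
side yellow 197.0 [245.6 203.5] [[540.8, 49.1], [32.7, 106.8]] 71.6
side green 200.5 [270.7 232.2] [[525.1, -77.5], [44.1, 60.8]] 71.4
side grey 3030.5 [270.2 228.9] [[558.7, -59.8], [266.4, 231.4]] 70.0
[[404.29998779296875, -145.3000030517578], [621.7000122070312, -224.60000610351562], [713.0, 25.700000762939453], [495.6000061035156, 105.0]]
```

View pics/crop_t.png

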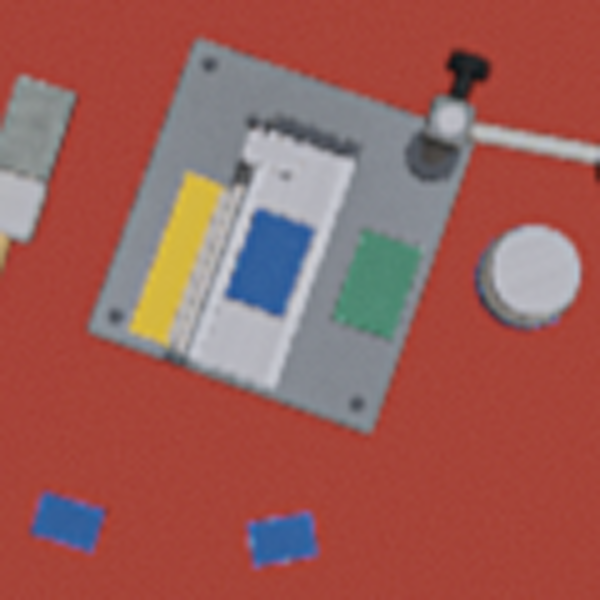

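Crop: the coupon is the full-size blue rectangle at crop (270,262), lying in the stage channel. The bench chips at (68,520) and (283,538) are smaller. Next I compute the stand pose from the corners.

```bash
cat >> h.py <<'E'
import scipy.optimize as so
from scipy.spatial.transform import Rotation as Ro
def toW(q,P):
    P=np.array(P,float).reshape(-1,3);c,s=np.cos(q[2]),np.sin(q[2])
    return np.c_[q[0]+c*P[:,0]-s*P[:,1],q[1]+s*P[:,0]+c*P[:,1],P[:,2]]
E
python3 - <<'E'
from h import *
t=cv2.imread("pics/top0.png");s=cv2.imread("pics/side0.png")
f=lambda a:(np.array(a,float)+.5)/5-.5+[205,155]
uv=f([[197,40],[90,330],[372,432]])
P=plane("top",uv,.018)*1000;print(P.round(1))
S=np.array([[100,95],[-100,95],[-100,-95]])
r=so.least_squares(lambda q:(toW(q,np.c_[S,[18]*3])[:,:2]-P).ravel(),[560,-10,-.34])
q=r.x;print(q.round(3),r.fun.round(1))
c,sn=np.cos(q[2]),np.sin(q[2]);I=np.array([[c,sn],[-sn,c]])
for n,im,box in(("top",t,(205,155,305,245)),("side",s,(220,180,310,255))):
    for nm,lo,hi,z in(("blue",(100,100,60),(125,255,255),.042),("yellow",(20,120,120),(35,255,255),.0454),("green",(60,60,40),(95,255,255),.026)):
        p=plane(n,mask(im,lo,hi,box).reshape(-1,2),z)*1000
        L=(p-q[:2])@I.T
        print(n,nm,L.min(0).round(1),L.max(0).round(1))
R=Ro.from_rotvec([-0.447,-3.109,0.003]).as_matrix();print(R.round(3))
# side view check of base corners
print(proj("side",toW(q,[[100,95,18],[-100,95,18],[-100,-95,18],[100,-95,18]])/1000).round(1))
a=cv2.resize(s[170:270,210:330],None,fx=6,fy=6,interpolation=cv2.INTER_CUBIC)
for p in proj("side",toW(q,[[100,95,18],[-100,95,18],[-100,-95,18],[100,-95,18],[-95,28,34],[-95,-28,34],[55,28,46],[55,-28,46]])/1000): cv2.circle(a,tuple(int(v) for v in (p-[210,170]+.5)*6),3,(0,255,255),1)
cv2.imwrite("pics/crop_s.png",a)
E
```

```text
[[685.1  38.8]
 [500.4 103.6]
 [438.2 -72.1]]
[ 5.62142e+02 -1.74800e+01 -3.38000e-01] [ 2.9  0.2 -1.   1.7 -1.9 -1.8]
top blue [-51.6 -16.6] [ 5.6 20.9]
top yellow [-91.8  46.2] [11.1 68.5]
top green [-41.5 -84.5] [ 17.4 -45.3]
side blue [-55.8 -21.2] [ 2.9 17.5]
side yellow [-95.4  38.4] [10.9 71.5]
side green [-45.4 -91.1] [ 15.3 -46.5]
[[-0.959  0.282 -0.001]
 [ 0.282  0.959 -0.002]
 [ 0.    -0.002 -1.   ]]
[[281.2 189.3]
 [225.1 206.9]
 [247.4 249.6]
 [308.9 227.7]]
```

View pics/crop_s.png

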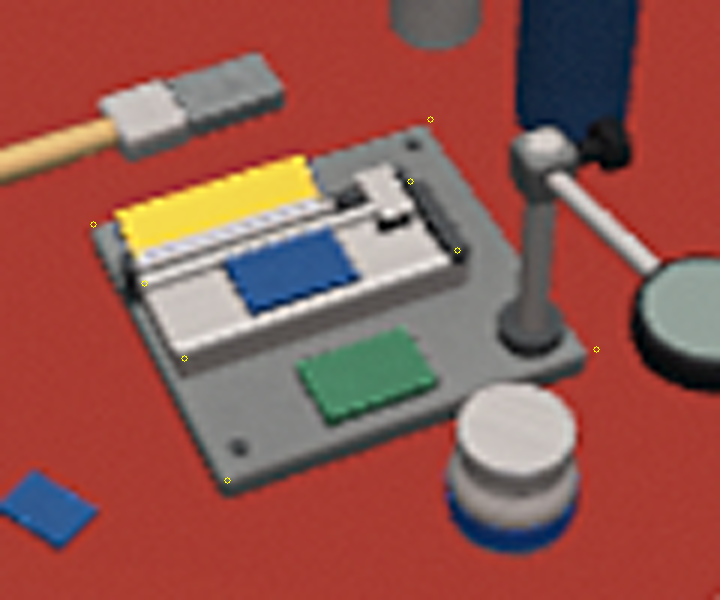

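The crop shows the stand, coupon and jaw consistent with the estimated pose, with corners within about 2 mm. The coupon's rear edge is at stand x≈-54 and the yaw is ≈-0.34. Moving above it now.

Call:
apply_moves([
  [-47, -42, 0, 0],
  [-94, -85, 0, 1],
  [-142, -127, 0, 2],
  [-189, -170, 0, 3],
  [-236, -212, 0, 3.1],
  [-284, -255, 0, 3.1],
  [-331, -297, 0, 3.1],
  [-378, -340, 0, 3.1],
  [-425, -382, 0, 3.1],
  [-460, -413, 0, 3.1],
], grip=44)

```text
time_s: 1.1
position: [0.4323, 0.1482, 0.4047]
orientation: [0.531, 3.096, 0.0]
force: [0.6, 0.2, 0.1]
opening: 0.514
grip_force: 0.0
```

```bash
cat > go.py <<'E'
import sys
from h import *
from bench import status
q=[562.1,-17.5,-.34]
s=status.observe();R=Ro.from_rotvec(s["orientation"]).as_matrix();p=np.array(s["position"])*1000
c,sn=np.cos(q[2]),np.sin(q[2]);d=p[:2]-q[:2]
print("t",s["time_s"],"stand",np.round([c*d[0]+sn*d[1],-sn*d[0]+c*d[1]],1),"z",p[2].round(1),"tipz",(p[2]-173).round(1),"F",np.round(s["force"],2),"op",s["opening"]*85.4,"toolz",R[:,2].round(4),"yawerr_deg",np.degrees(np.arctan2(R[0,1],R[1,1])-.34).round(2))
if len(sys.argv)>1:
    g=toW(q,[[float(sys.argv[1]),float(sys.argv[2]),float(sys.argv[3])+173]])[0]
    print("tool delta",(R.T@(g-p)).round(1))
E
python3 go.py -73.5 30 75
```

```text
t 1.1 stand [-177.6  113. ] z 404.7 tipz 231.7 F [0.62 0.19 0.14] op 43.867387715924856 toolz [ 1.e-04  2.e-04 -1.e+00] yawerr_deg -0.01
tool delta [-104.1  -83.   156.6]
```

Call:
apply_moves([
  [0, 0, 0, 0],
  [0, 0, 0, 0],
  [0, 0, 0, 0],
])

```text
time_s: 1.4
position: [0.4314, 0.1507, 0.4044]
orientation: [-0.53, -3.096, 0.0]
force: [-0.4, 0.6, -0.4]
opening: 0.517
grip_force: 0.0
```

```bash
python3 go.py -73.5 30 75
```

```text
t 1.4 stand [-179.3  115. ] z 404.4 tipz 231.4 F [-0.38  0.56 -0.43] op 44.14986846576602 toolz [-9.e-04  1.e-04 -1.e+00] yawerr_deg -0.03
tool delta [-105.9  -85.   156.4]
```

Call:
apply_moves([
  [-40, -32, 0, 0],
  [-80, -64, 0, 0],
  [-106, -85, 20, 0],
  [-106, -85, 60, 0],
  [-106, -85, 100, 0],
  [-106, -85, 135, 0],
  [-106, -85, 156, 0],
  [-106, -85, 156, 0],
  [-106, -85, 156, 0],
  [-106, -85, 156, 0],
])

```text
time_s: 2.4
position: [0.5042, 0.0357, 0.2503]
orientation: [0.529, 3.094, 0.001]
force: [-0.5, 0.5, 0.1]
opening: 0.516
grip_force: 0.0
```

```bash
python3 go.py -73.5 30 60
python3 - <<'E'
from h import *
s=vision.snapshot("side");cv2.imwrite("pics/side1.png",s)
t=vision.snapshot("top");cv2.imwrite("pics/top1.png",t)
a=cv2.resize(s[150:270,200:310],None,fx=5,fy=5,interpolation=cv2.INTER_CUBIC)
cv2.imwrite("pics/s1c.png",a)
E
```

```text
t 2.4 stand [-72.3  30.8] z 250.3 tipz 77.3 F [-0.54  0.51  0.09] op 44.045006788239974 toolz [ 2.4e-03  2.0e-04 -1.0e+00] yawerr_deg -0.09
tool delta [ 1.2 -0.8 17.3]
```

View pics/s1c.png

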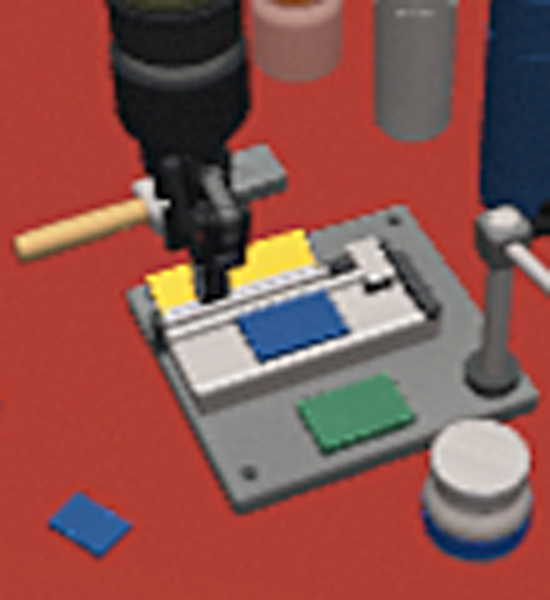

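The crop shows both fingers above the plate and channel end, with the near fingertip at crop (211,299), pixel (241.7,209.3). I'll estimate tip height from that, plus the fingertip's position relative to the visible coupon.

Run:
```python
from h import *
q=[562.1,-17.5,-.34]
for z in(70,77,84,90):
  print(z,(proj("side",toW(q,[[-72.3-11,1.5,z],[-72.3+11,1.5,z],[-72.3,8,z],[-72.3,-5,z]])/1000)).round(1).tolist())
```

```text
70 [[239.6, 213.1], [246.5, 210.8], [242.3, 210.5], [243.9, 213.4]]
77 [[239.5, 211.4], [246.4, 209.2], [242.1, 208.9], [243.7, 211.7]]
84 [[239.3, 209.7], [246.3, 207.5], [242.0, 207.2], [243.6, 210.1]]
90 [[239.2, 208.3], [246.2, 206.1], [241.9, 205.8], [243.5, 208.6]]
```

Call:
apply_moves([
  [1, -1, 5, 0],
  [1, -1, 10, 0],
  [1, -1, 15, 0],
  [1, -1, 15, 0],
  [1, -1, 15, 0],
  [1, -1, 15, 0],
])

```text
time_s: 3.1
position: [0.5022, 0.0341, 0.2337]
orientation: [0.531, 3.096, -0.0]
force: [-0.8, -0.3, 0.2]
opening: 0.515
grip_force: 0.0
```

```bash
python3 go.py -73.5 30 50
```

```text
t 3.1 stand [-73.6  28.7] z 233.7 tipz 60.7 F [-0.76 -0.32  0.24] op 44.00340619103068 toolz [ 1.e-04 -0.e+00 -1.e+00] yawerr_deg 0.0
tool delta [-0.1  1.3 10.7]
```

Call:
apply_moves([
  [0, 1, 3, 0],
  [0, 1, 6, 0],
  [0, 1, 8, 0],
  [0, 1, 8, 0],
  [0, 1, 8, 0],
  [0, 1, 8, 0],
])

```text
time_s: 3.7
position: [0.5025, 0.0351, 0.2258]
orientation: [0.531, 3.096, 0.0]
force: [-0.0, 0.4, 0.3]
opening: 0.512
grip_force: 0.0
```

Call:
apply_moves([
  [0, 0, 2, 0],
  [0, 0, 2, 0],
  [0, 0, 2, 0],
])

```text
time_s: 4.0
position: [0.5024, 0.0351, 0.2236]
orientation: [-0.531, -3.096, 0.0]
force: [-0.6, -0.4, 1.0]
opening: 0.512
grip_force: 0.0
```

Call:
apply_moves([
  [0, 0, 2, 0],
  [0, 0, 2, 0],
  [0, 0, 2, 0],
])

```text
time_s: 4.3
position: [0.5024, 0.035, 0.2216]
orientation: [-0.531, -3.096, 0.0]
force: [-0.1, 0.1, -0.0]
opening: 0.515
grip_force: 0.0
```

Call:
apply_moves([
  [0, 0, 2, 0],
  [0, 0, 2, 0],
  [0, 0, 2, 0],
])

```text
time_s: 4.6
position: [0.5024, 0.0351, 0.2196]
orientation: [-0.531, -3.096, 0.0]
force: [-0.7, -0.9, -0.4]
opening: 0.513
grip_force: 0.0
```

```bash
python3 go.py -73.5 30 40
```

```text
t 4.6 stand [-73.8  29.7] z 219.6 tipz 46.6 F [-0.66 -0.86 -0.4 ] op 43.78502324842223 toolz [-2.e-04 -0.e+00 -1.e+00] yawerr_deg -0.01
tool delta [-0.3  0.3  6.6]
```

Call:
apply_moves([
  [0, 0, 2, 0],
  [0, 0, 2, 0],
  [0, 0, 2, 0],
])

```text
time_s: 4.9
position: [0.5026, 0.0351, 0.2179]
orientation: [0.531, 3.096, 0.0]
force: [0.0, -0.4, 1.8]
opening: 0.518
grip_force: 1.0
```

Call:
apply_moves([
  [0, 0, 1.5, 0],
  [0, 0, 1.5, 0],
  [0, 0, 1.5, 0],
])

```text
time_s: 5.2
position: [0.5027, 0.0352, 0.2164]
orientation: [0.531, 3.096, 0.001]
force: [0.8, 1.2, 2.9]
opening: 0.517
grip_force: 1.2
```

Call:
apply_moves([
  [0, 0, 1.5, 0],
  [0, 0, 1.5, 0],
  [0, 0, 1.5, 0],
])

```text
time_s: 5.5
position: [0.5027, 0.0351, 0.2148]
orientation: [0.531, 3.096, 0.0]
force: [0.1, 1.7, 3.3]
opening: 0.512
grip_force: 1.4
```

```bash
python3 go.py
python3 - <<'E'
from h import *
s=vision.snapshot("side");cv2.imwrite("pics/side2.png",s)
a=cv2.resize(s[175:255,215:305],None,fx=7,fy=7,interpolation=cv2.INTER_CUBIC)
cv2.imwrite("pics/s2c.png",a)
E
python3 go.py
```

```text
t 5.5 stand [-73.6  29.8] z 214.8 tipz 41.8 F [0.09 1.7  3.26] op 43.731535958408976 toolz [ 5.e-04  2.e-04 -1.e+00] yawerr_deg -0.01
t 5.55 stand [-73.6  29.8] z 214.8 tipz 41.8 F [1.21 0.69 3.29] op 43.99755241653504 toolz [ 4.e-04  1.e-04 -1.e+00] yawerr_deg -0.01
```

View pics/s2c.png

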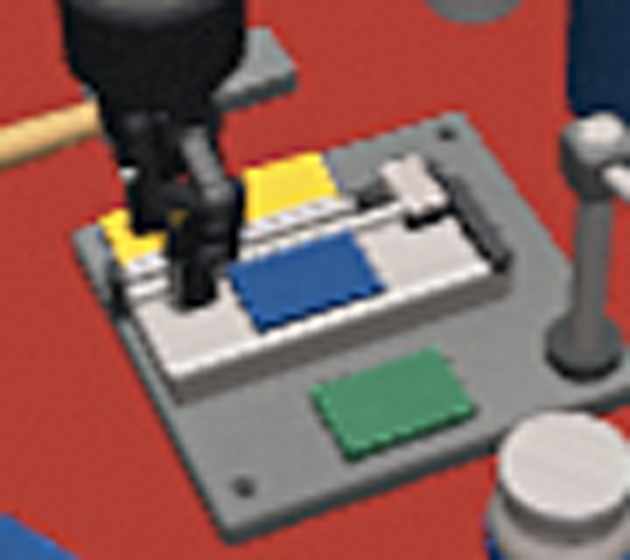

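The crop shows the pushing fingertip in the channel behind the coupon at crop (197,302), with the other finger on the yellow plate. Contact began at TCP z≈218.5, so I need about 9 mm more press.

Call:
apply_moves([
  [0, 0, 1.5, 0],
  [0, 0, 3, 0],
  [0, 0, 4.5, 0],
  [0, 0, 4.5, 0],
  [0, 0, 4.5, 0],
])

```text
time_s: 6.05
position: [0.5027, 0.0352, 0.2103]
orientation: [0.531, 3.096, 0.001]
force: [0.2, 2.8, 4.6]
opening: 0.516
grip_force: 2.1
```

Call:
apply_moves([
  [0, 0, 1.5, 0],
  [0, 0, 1.5, 0],
  [0, 0, 1.5, 0],
])

```text
time_s: 6.35
position: [0.5027, 0.0351, 0.2088]
orientation: [0.531, 3.096, 0.0]
force: [2.0, 2.6, 5.2]
opening: 0.517
grip_force: 2.4
```

Call:
apply_moves([
  [0, 0, 1, 0],
  [0, 0, 1, 0],
  [0, 0, 1, 0],
])

```text
time_s: 6.65
position: [0.5026, 0.0351, 0.2079]
orientation: [0.531, 3.096, 0.0]
force: [0.4, 3.5, 6.4]
opening: 0.515
grip_force: 3.0
```

Call:
apply_moves([
  [0, 0, 1, 0],
  [0, 0, 1, 0],
  [0, 0, 1, 0],
])

```text
time_s: 6.95
position: [0.5026, 0.035, 0.207]
orientation: [0.531, 3.096, -0.0]
force: [0.9, 1.5, 7.4]
opening: 0.51
grip_force: 3.6
```

Call:
apply_moves([
  [0, 0, 0.7, 0],
  [0, 0, 0.7, 0],
  [0, 0, 0.7, 0],
])

```text
time_s: 7.25
position: [0.5026, 0.035, 0.2066]
orientation: [0.531, 3.096, -0.0]
force: [-0.8, 1.4, 9.2]
opening: 0.517
grip_force: 5.1
```

```bash
python3 go.py
python3 - <<'E'
from h import *
s=vision.snapshot("side");cv2.imwrite("pics/side3.png",s)
a=cv2.resize(s[180:240,225:305],None,fx=9,fy=9,interpolation=cv2.INTER_CUBIC)
cv2.imwrite("pics/s3c.png",a)
E
python3 go.py
```

```text
t 7.25 stand [-73.6  29.6] z 206.6 tipz 33.6 F [-0.75  1.38  9.19] op 44.15467162488115 toolz [ 5.e-04 -3.e-04 -1.e+00] yawerr_deg -0.0
t 7.3 stand [-73.6  29.6] z 206.6 tipz 33.6 F [ 0.05  1.99 10.63] op 43.95385392287974 toolz [ 5.e-04 -3.e-04 -1.e+00] yawerr_deg 0.0
```

View pics/s3c.png

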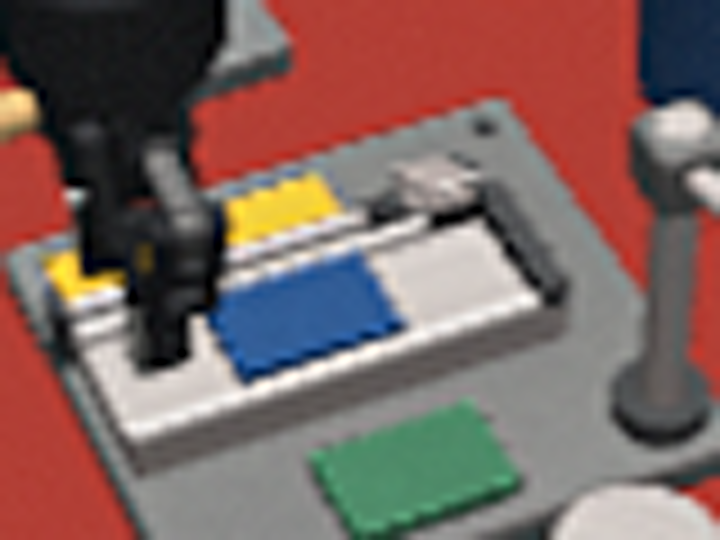

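The crop shows the yellow plate pressed near level, the jaw block at crop (430,185) lifted and tilted, and the pushing tip at (160,355) behind the coupon. I'll back off 0.5 mm, then push in the tool's -x direction.

Call:
apply_moves([
  [0, 0, -0.5, 0],
  [-4, 0, -0.5, 0],
  [-8, 0, -0.5, 0],
  [-12, 0, -0.5, 0],
  [-16, 0, -0.5, 0],
  [-20, 0, -0.5, 0],
  [-20, 0, -0.5, 0],
  [-20, 0, -0.5, 0],
])

```text
time_s: 8.1
position: [0.5192, 0.0288, 0.2065]
orientation: [-0.529, -3.091, -0.002]
force: [-8.6, 3.2, 15.4]
opening: 0.513
grip_force: 7.7
```

```bash
cat > look.py <<'E'
from h import *
q=[562.1,-17.5,-.34];I=np.array([[np.cos(q[2]),np.sin(q[2])],[-np.sin(q[2]),np.cos(q[2])]])
s=vision.snapshot("side")
c=mask(s,(100,100,60),(125,255,255),(225,185,310,235));L=(plane("side",c.reshape(-1,2),.042)*1000-q[:2])@I.T
print("blue side: front x",np.percentile(L[:,0],98).round(1),"min/max",L.min(0).round(1),L.max(0).round(1))
E
python3 look.py; python3 go.py
```

```text
blue side: front x 9.6 min/max [-48.3 -22.5] [10.3 17.4]
t 8.15 stand [-55.9  29.4] z 206.5 tipz 33.5 F [-7.33  3.36 14.73] op 44.29897385721735 toolz [-0.0049  0.0017 -1.    ] yawerr_deg -0.06
```

Vertical load rose to 15 N, so I'm too low. Raising a little.

Call:
apply_moves([
  [0, 0, -0.7, 0],
  [0, 0, -1, 0],
  [0, 0, -1, 0],
  [0, 0, -1, 0],
])

```text
time_s: 8.55
position: [0.5194, 0.0287, 0.2069]
orientation: [-0.53, -3.092, -0.001]
force: [-4.2, 4.4, 6.9]
opening: 0.518
grip_force: 3.9
```

```bash
python3 go.py
```

```text
t 8.55 stand [-55.7  29.3] z 206.9 tipz 33.9 F [-4.2   4.35  6.9 ] op 44.24717016833144 toolz [-0.0047  0.0012 -1.    ] yawerr_deg -0.04
```

Call:
apply_moves([
  [-2, 0, 0, 0],
  [-4, 0, 0, 0],
  [-6, 0, 0, 0],
  [-8, 0, 0, 0],
  [-10, 0, 0, 0],
  [-10, 0, 0, 0],
])

```text
time_s: 9.15
position: [0.5288, 0.0251, 0.2069]
orientation: [-0.53, -3.092, 0.001]
force: [-4.7, 1.3, 8.4]
opening: 0.517
grip_force: 4.3
```

```bash
python3 look.py; python3 go.py
```

```text
blue side: front x 20.0 min/max [-38.  -22.5] [20.6 16.5]
t 9.2 stand [-45.6  29.1] z 206.9 tipz 33.9 F [-3.57  1.46  8.05] op 43.88638013745278 toolz [-4.8e-03  3.0e-04 -1.0e+00] yawerr_deg -0.03
```

Run:
```python
from h import *
s=vision.snapshot("side")
q=[562.1,-17.5,-.34]
a=cv2.resize(s[185:230,235:300],None,fx=12,fy=12,interpolation=cv2.INTER_CUBIC)
# rotation about shaft by th: predicted plate edges at x=12 and jaw centre
for th,col in((0.,(255,255,0)),(.3,(0,255,0)),(.42,(255,0,255)),(.5,(0,0,255))):
    P=[]
    for y,z in((41,39.8),(68,51)):
        c,sn=np.cos(th),np.sin(th);dy,dz=y-34,z-40
        P.append([12,34+c*dy+sn*dz,40-sn*dy+c*dz])
    p=(proj("side",toW(q,P)/1000)-[235,185]+.5)*12
    for w in p: cv2.circle(a,tuple(int(v) for v in w),4,col,1)
cv2.imwrite("pics/s4c.png",a)
```

```text
(no output)
```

View pics/s4c.png

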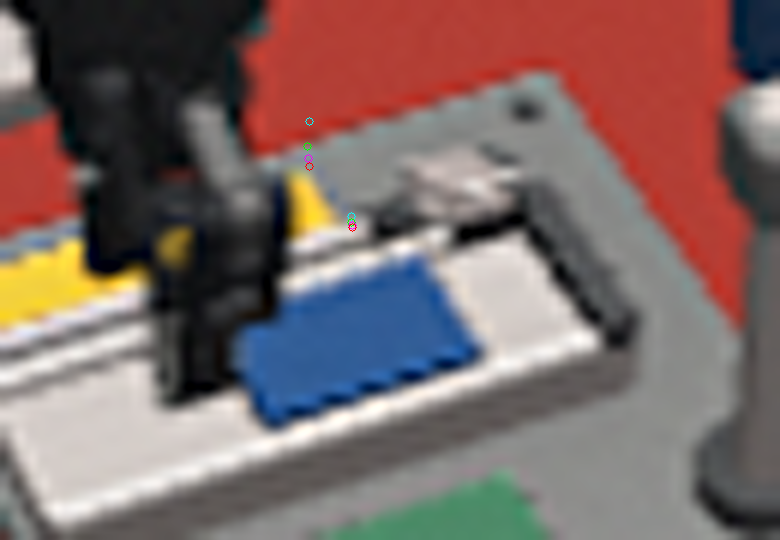

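The crop shows the plate's outer corner at (300,168), on the predicted marks for 0.42–0.5, so the clip is well open. The coupon is still short of the jaw, so I continue pushing.

Call:
apply_moves([
  [-3, 0, 0, 0],
  [-6, 0, 0, 0],
  [-9, 0, 0, 0],
  [-12, 0, 0, 0],
  [-12, 0, 0, 0],
])

```text
time_s: 9.75
position: [0.5402, 0.0211, 0.2069]
orientation: [-0.53, -3.092, 0.001]
force: [-5.0, 2.6, 8.1]
opening: 0.519
grip_force: 4.2
```

```bash
python3 look.py; python3 go.py
```

```text
blue side: front x 32.0 min/max [-25.8 -21.2] [32.8 18. ]
t 9.8 stand [-33.5  29.1] z 206.9 tipz 33.9 F [-3.48  2.08  8.01] op 44.058831068590116 toolz [-4.8e-03  3.0e-04 -1.0e+00] yawerr_deg -0.03
```

Call:
apply_moves([
  [-3, 0, 0, 0],
  [-6, 0, 0, 0],
  [-9, 0, 0, 0],
  [-12, 0, 0, 0],
  [-14, 0, 0, 0],
  [-14, 0, 0, 0],
])

```text
time_s: 10.4
position: [0.5534, 0.0165, 0.2069]
orientation: [-0.53, -3.092, 0.001]
force: [-5.2, 2.5, 6.9]
opening: 0.519
grip_force: 4.3
```

Call:
apply_moves([
  [-1, 0, 0, 0],
  [-2, 0, 0, 0],
  [-2, 0, 0, 0],
])

```text
time_s: 10.7
position: [0.5548, 0.0159, 0.2069]
orientation: [-0.53, -3.091, 0.0]
force: [-5.8, 3.2, 9.3]
opening: 0.511
grip_force: 5.0
```

Call:
apply_moves([
  [-1, 0, 0, 0],
  [-2, 0, 0, 0],
  [-2, 0, 0, 0],
])

```text
time_s: 11.0
position: [0.5568, 0.0153, 0.2069]
orientation: [-0.53, -3.091, 0.0]
force: [-6.1, 2.3, 8.7]
opening: 0.511
grip_force: 5.3
```

```bash
python3 look.py; python3 go.py
```

```text
blue side: front x 51.6 min/max [ -8.6 -22.4] [51.8 18. ]
t 11.05 stand [-16.   29.1] z 206.9 tipz 33.9 F [-6.53  2.1   9.59] op 44.042031866685 toolz [-5.6e-03  7.0e-04 -1.0e+00] yawerr_deg -0.03
```

Call:
apply_moves([
  [-1, 0, 0, 0],
  [-1, 0, 0, 0],
])

```text
time_s: 11.25
position: [0.5571, 0.0151, 0.2068]
orientation: [-0.529, -3.089, -0.0]
force: [-8.5, 3.6, 12.2]
opening: 0.514
grip_force: 6.7
```

Call:
apply_moves([
  [-1, 0, 0, 0],
  [-1, 0, 0, 0],
])

```text
time_s: 11.45
position: [0.5573, 0.015, 0.2068]
orientation: [-0.529, -3.088, -0.001]
force: [-10.6, 3.8, 14.4]
opening: 0.516
grip_force: 8.2
```

Call:
apply_moves([
  [-1, 0, 0, 0],
  [-1, 0, 0, 0],
])

```text
time_s: 11.65
position: [0.5577, 0.0149, 0.2067]
orientation: [-0.528, -3.086, -0.002]
force: [-14.1, 6.5, 17.1]
opening: 0.515
grip_force: 9.7
```

```bash
python3 look.py; python3 go.py
```

```text
blue side: front x 51.6 min/max [ -8.6 -21.2] [51.8 18. ]
t 11.7 stand [-15.  29.] z 206.7 tipz 33.7 F [-14.49   5.49  17.57] op 44.040719509898715 toolz [-0.0102  0.0028 -0.9999] yawerr_deg -0.07
```

The coupon no longer moves while the push force climbs, so it is home. Backing the finger off the coupon while holding the clip, then lifting.

Call:
apply_moves([
  [3, 0, 0, 0],
  [6, 0, 0, 0],
  [9, 0, 0, 0],
  [9, 0, 0, 0],
  [9, 0, 0, 0],
])

```text
time_s: 12.2
position: [0.5541, 0.0165, 0.2082]
orientation: [0.532, 3.094, -0.002]
force: [3.0, -1.0, 7.0]
opening: 0.52
grip_force: 3.2
```

```bash
python3 look.py; python3 go.py
```

```text
blue side: front x 51.6 min/max [ -9.7 -22.4] [51.8 18. ]
t 12.25 stand [-18.9  29.4] z 208.2 tipz 35.2 F [ 1.43 -1.45  5.98] op 43.86279693536819 toolz [ 0.0021 -0.0019 -1.    ] yawerr_deg 0.03
```

Coupon unmoved and finger clear of it. Lifting slowly, then away.

Call:
apply_moves([
  [3, 0, -1, 0],
  [3, 0, -3, 0],
  [3, 0, -5, 0],
  [3, 0, -7, 0],
  [3, 0, -10, 0],
  [3, 0, -14, 0],
  [3, 0, -25, 0],
  [3, 0, -50, 0],
  [3, 0, -90, 0],
  [3, 0, -130, 0],
])

```text
time_s: 13.25
position: [0.55, 0.0181, 0.339]
orientation: [-0.531, -3.095, 0.001]
force: [0.8, 0.8, 0.1]
opening: 0.514
grip_force: 0.0
```

Call:
apply_moves([
  [45, 0, 0, 0],
  [90, 0, 0, 0],
  [120, 20, 0, 0],
  [120, 60, 0, 0],
  [120, 100, 0, 0],
  [120, 100, 0, 0],
  [120, 100, 0, 0],
  [120, 100, 0, 0],
])

```text
time_s: 14.05
position: [0.4703, 0.1518, 0.3376]
orientation: [-0.532, -3.096, 0.001]
force: [0.6, -0.0, 0.5]
opening: 0.515
grip_force: 0.0
```

```bash
python3 go.py; python3 look.py
python3 - <<'E'
from h import *
s=vision.snapshot("side");t=vision.snapshot("top")
a=cv2.resize(s[180:270,215:330],(575,450),interpolation=cv2.INTER_CUBIC)
cv2.imwrite("pics/s5c.png",a)
q=[562.1,-17.5,-.34];I=np.array([[np.cos(q[2]),np.sin(q[2])],[-np.sin(q[2]),np.cos(q[2])]])
c=mask(t,(100,100,60),(125,255,255),(230,165,300,240));L=(plane("top",c.reshape(-1,2),.042)*1000-q[:2])@I.T
print("top blue",L.min(0).round(1),L.max(0).round(1))
E
```

```text
t 14.05 stand [-143.  129.] z 337.6 tipz 164.6 F [ 0.63 -0.    0.48] op 43.98761026237136 toolz [-7.e-04 -6.e-04 -1.e+00] yawerr_deg 0.01
blue side: front x 51.6 min/max [ -8.6 -22.5] [51.8 16.6]
top blue [ -4.6 -17.3] [55. 20.]
```

View pics/s5c.png

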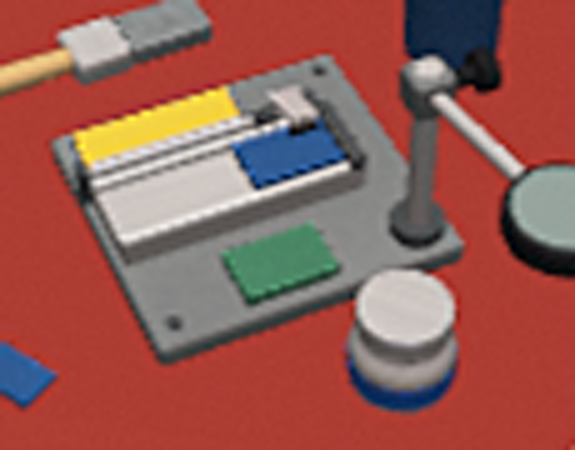

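The coupon at crop (292,155) sits against the stop with the jaw at (297,108) down on it. Bystanders are in place and the hand is clear.

```bash
python3 -c "
from bench import workorder
print(workorder.job_done())"
```

```text
the job is handed in; nothing more can be done
None
```

The blue coupon is fully home against the stop with the clip's jaw down on it and the hand clear; the job is handed in at about 14 s, with no verdict returned.

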